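# Hold a glass test block in the strain viewer

## Task

Get the strain viewer ready by pressing the orange-railed polariser slide straight down until it is fully home in the lamp house, then lift the amber glass block out of the wooden stand, gripping it by its two frosted faces only and never touching the polished ones with the fingers. Hold it upright and still in the light path, centred on the light and midway between the lamp and the analyser, with its polished faces square to the light and nothing but the gripper carrying it; finish while still holding it there. Leave the green and blue blocks and the other things on the table where they are.

Things in the scene. Friction and masses are not known exactly. Their poses are not given: they have to be found in the camera images.
- light_mid (a point): Where the block's centre belongs: on the strain viewer's light axis, 120 mm above the table, midway between lamp and analyser. x axis: along the light, towards the lamp; z up. Free gap along x: 68 mm on the lamp's side (to its lens ring), 70 mm on the analyser's, open above and sideways; in it only two low guide rods, tops at 29 mm. The light leaves by a 10 mm eye hole on the axis.
- polariser (a joint): Travel of the polariser slide down its slot in the lamp house (m): 0 = 12 mm proud, 0.012 = fully home, its orange rail down on the lamp house. It starts 6 to 12 mm proud, moves straight down under about 6 to 10 N and stays where it is left (stiff slot, no spring).
- polariser_top (a point): Middle of the top face of the polariser slide's orange rail (24 mm along the light, 86 mm across, flat, 12 mm thick) on top of the lamp house, 92.5 mm from light_mid towards the lamp. 177 mm above the table when fully home, up to 189 mm when proud; moves with the slide. Axes as for light_mid.
- amber_mid (a point): Centre of the amber glass block: 22 mm (x, between polished faces) by 26 mm (y, between the pale matt frosted faces, 20 mm wide, full height) by 70 mm high (z, up), 80 to 125 g. It stands upright in a 10 mm deep pocket of the stand with 1 mm of play all round, its bottom 12 mm and its centre 47 mm above the table. Either polished face may look to the lamp.
- amber_polished: The clear amber core of the amber block, whose faces at its +x and -x sides, 22 mm apart, are the polished ones that the fingers must not touch. Origin: centre of the block's underside; axes as for amber_mid.
- green_mid (a point): Green cast-glass block with the amber one's shape, size and mass, standing in another pocket of the stand. Point: its centre; axes as for amber_mid. Leave it alone.
- blue_mid (a point): Blue cast-glass block with the amber one's shape, size and mass, standing in another pocket of the stand. Point: its centre; axes as for amber_mid. Leave it alone.
- stand: Fixed wooden stand 200 mm (x) by 64 mm (y) by 22 mm high with three pockets in a row along its x, at -60, 0 and +60 mm, one for each block in any order. The blocks' frosted faces look to the stand's +y and -y sides, where there is room for fingers. Origin: centre of its underside.
- tape_mid (a point): Roll of tape lying flat, 90 mm across, 24 mm high. Point: its centre. Leave alone.
- paint_jar_mid (a point): Small paint jar, 60 mm across, 62 mm high. Point: its centre. Leave alone.
- glue_mid (a point): White glue bottle with a yellow band and a red nozzle, 60 mm across, 175 mm high. Point: on its axis, 65 mm up. Leave alone.
- viewer: The strain viewer, a fixed bench instrument: grey base plate 130 mm wide, reaching 160 mm to the analyser's side and 200 mm to the lamp's side; white lamp house 110 mm wide with the orange-railed slide in its top; black analyser plate with a dark round window. Both are 165 mm high. Origin: at table level under light_mid; axes as for light_mid.
- palette_knife: Palette knife lying flat, about 200 mm long. Leave alone.
- brush: Brush lying flat, about 200 mm long. Leave alone.

How it is judged:
On the way, in this order (a step that is already met when the one before it is completed fails the run):
1. the polariser slide is pressed fully home while the amber block still stands in the stand (value of joint polariser above 0.0105 m and distance of amber_mid from where it was at the start of the episode below 0.012 m), for 0.2 s.
2. the amber block is in the gripper, at least 30 mm above where it stood and clear of the stand (height (world z) of amber_mid above 0.077 m and contact force between amber and the fingers above 1 N and contact force between amber and stand below 0.05 N and contact force between amber and viewer below 0.05 N), for 0.2 s.
At the end, for the whole second after the job is handed in: Gripper alone holds the amber block still, upright within 7 deg, centre within 8 mm of the light axis sideways, 15 mm in height and 30 mm of mid-gap along the path, polished faces square to the light within 8.5 deg; slide home within 1.5 mm; green and blue blocks within 15 mm of their places (value of joint polariser above 0.0105 m and x of amber_mid in the frame of light_mid between -0.03 and 0.03 m and y of amber_mid in the frame of light_mid between -0.008 and 0.008 m and z of amber_mid in the frame of light_mid between -0.015 and 0.015 m and angle between the x axis of amber_polished and the x axis of light_mid, either way round below 0.15 rad and angle between amber_mid's own z axis and vertical below 0.12 rad and contact force between amber and the fingers above 1 N and contact force between amber and stand below 0.05 N and contact force between amber and viewer below 0.05 N and contact force between amber_polished and the fingers below 0.5 N and linear speed of amber_polished below 0.02 m/s and distance of each of green_mid, blue_mid from where it was at the start of the episode below 0.015 m); the arm keeps its last pose, push and grip.
It fails at once if the fingers touch a polished face of the amber block (contact force between amber_polished and the fingers above 0.5 N).
It fails at once if the green or the blue block is disturbed (distance of any of green_mid, blue_mid from where it was at the start of the episode above 0.015 m).
It fails at once if another thing on the table is moved by more than 30 mm (distance of any of tape_mid, paint_jar_mid, glue_mid, palette_knife, brush from where it was at the start of the episode above 0.03 m).
It also fails if it takes over 56 s, if anything falls off the work surface, if the arm or the gripper's body presses on something with over 40 N, if the wrist force passes 120 N, or if a joint passes its speed limit or range.

## Robot

A 7-joint arm with a two-finger parallel gripper is mounted at the origin on the work surface. World frame = base frame: x ahead of the robot, y to its left, z up, the work surface at z = 0. Lengths are in m, angles in rad, forces in N, time in s.
With the tool pointing down it reaches from about 0.4 to 0.85 m from the base axis. Payload 10.4 kg.
Tool frame: the origin (TCP) lies midway between the tips of the shut fingers; the grasp point (between the pads) lies 19 mm behind it; z points along the fingers, y is the direction in which the jaws open and shut (so a half turn about z gives the same grasp; the last joint's range is limited). The gripper opens to 85 mm and grips with 20 to 120 N. Pads are 22 mm wide; open, the fingers measure 114 mm over their backs; the gripper's body (76 mm by 85 mm) begins 54 mm behind the grasp point. The pads swing forward as they close: fully open they stand 13 mm farther back than shut.
Start: joints at [-1.29, 0.332, -0.065, 1.46, 0.022, 1.35, -0.088], TCP at [0.187, 0.596, 0.231] pointing down, gripper open.
Joint ranges: [-2.6, 2.6], [-0.5, 2.12], [-1.47, 1.34], [0.16, 2.42], [-1.27, 4.41], [0.06, 2.06], [-2.6, 2.6]. Speed limits (rad/s): [2.22, 2.22, 2.79, 2.79, 3.14, 3.14, 3.14].

## Interface

Orientations are given as a unit quaternion [x, y, z, w].
In Python, from workcell import manip, camera, camera_info, workorder, nets gives the robot as it stands.
- The arm moves only by the tool apply_moves, never from a script. Its argument "commands" is a list of rows, each a list of 5 numbers: the shift along the tool's x, y, z in m, then the turn about the tool's z in degrees, then the gripper command: -1 is fully open, 1 is shut, values between are in proportion. A call has 1 to 5 rows; each row shifts and turns the pose as measured when the row begins, along the tool's axes as they then stand; what a row does not reach is not made up. A row lasts 1/12 s, in which the tool goes at most 41.7 mm and 7.16 degrees, less where a joint would pass 70% of its speed; a pose out of reach is approached as far as the arm can. A call is refused whole if a number of a shift passes 0.0417 or a number of a turn 7.16, either way. A call with a gripper value outside its range is refused whole. The fingers move at their own pace and stop on an object; "squeeze" is the grip in N (left out, the last holds). Time passes only in rows, so rows that do not move let the fingers close. It gives the time, the measured TCP pose, the force and the opening at its end, in the units of the state.
- manip.get_obs(): the state, without advancing time (a new reading comes with each control period).
- camera(name): name is "scene" or "top" or "wrist"; returns (picture, depth): 420x560x3 uint8, red, green, blue; 420x560 float32, m along the optical axis (not along the pixel's ray), 0 where there is no reading.
- camera_info(name): a dict with "camera_matrix" (3x3 intrinsics, pixels), "xyz" and "rotation" of the camera in the world; the wrist camera has in their place "T_tool_cam" (4x4, takes a point from camera to tool coordinates, whose origin is the TCP and whose axes are the flange's). Camera axes: x right, y down, z forward; pixel columns grow to the right and rows downward; lengths in m; the calibration is good to about 2 mm. A picture is of the moment at which its call begins: read the wrist's pose just before it. camera_info takes no time and is no camera call.
- workorder.hand_in(): hands the job in, once; it reports no verdict.
Trained networks look in the newest picture that a camera, given by its name, has taken for a name from the list of things; names that differ only in an ending like _2 or _b are one class to them, and where a whole thing is asked for, a point or a joint stands for the part that bears it (a point fixed in the world has none). Each returns a list of dicts, best first, with "conf" (0 to 1); they miss things now and then, are a little off and sometimes report something else, mostly with a low value. They report only what shows in the picture. A call takes as long as a camera call.
- nets.look_for(camera, thing): "rect" ([left, top, width, height] in pixels, round what is visible of it).
- nets.place_of(camera, thing): "xy" ([column, row] in pixels: a listed point, or the origin of a listed thing).
The state is a dict: "clock": time; "joint_pos": joint angles; "joint_velocities": joint speeds; "tau": joint torques, N m; "position": TCP position; "ee_rot": TCP orientation; "ft_force": force on the tool from outside, world axes, zero at the start; "torque": the same for the moment, N m; "grip_width": opening from 0.0 (shut) to 1.0 (fully open).
Only numpy, scipy, OpenCV 4.12 (cv2) and the standard library are available. Lean on these libraries where they do the work, as an engineer would, in place of code of your own. Each camera call takes 0.05 s, during which the arm holds its last target. There are 200 camera calls.

## Working session

There is one attempt and no reset: what is moved stays moved. The work goes in short steps, Python scripts to look and compute and a tool call to move; the robot and the scene stay as the last step left them, time stands still between calls to the robot, and variables do not carry over. Pictures are saved under pics/ and viewed, about 8 in all and at most 12, crops included, and the job is handed in when it is done.

Besides the shell and the picture viewer there is one more tool, called after "Request:" as name(argument=value, ...), one argument or row to a line, values as JSON. apply_moves: Moves the arm, as the interface text tells. Its arguments: {"type":"object","properties":{"commands":{"type":"array","items":{"type":"array","items":{"type":"number"}}},"squeeze":{"type":"number"}},"required":["commands"]}

```bash
mkdir -p pics
cat > h.py <<'E'
import numpy as np, cv2
from scipy.spatial.transform import Rotation as R
from workcell import manip, camera, camera_info, workorder, nets
def pose():
    o=manip.get_obs(); T=np.eye(4); T[:3,:3]=R.from_quat(o['ee_rot']).as_matrix(); T[:3,3]=o['position']; return T
def cam(n):
    i=camera_info(n); K=np.array(i['camera_matrix'])
    if n=='wrist': T=pose()@np.array(i['T_tool_cam'])
    else:
        T=np.eye(4); r=np.array(i['rotation'],float)
        T[:3,:3]=r if r.shape==(3,3) else R.from_quat(r).as_matrix(); T[:3,3]=i['xyz']
    return K,T
def ray_z(K,T,uv,z):
    d=T[:3,:3]@np.linalg.solve(K,[uv[0],uv[1],1.]); return T[:3,3]+d*(z-T[2,3])/d[2]
def cloud(K,T,dep):
    v,u=np.mgrid[:dep.shape[0],:dep.shape[1]]
    P=np.stack([(u-K[0,2])/K[0,0]*dep,(v-K[1,2])/K[1,1]*dep,dep],-1)
    return P@T[:3,:3].T+T[:3,3]
E
python3 - <<'E'
from h import *
np.set_printoptions(precision=4,suppress=True)
print(manip.get_obs())
pz={'light_mid':.12,'polariser_top':.183,'amber_mid':.047,'green_mid':.047,'blue_mid':.047,'stand':0,'viewer':0,'glue_mid':.065,'paint_jar_mid':.031,'tape_mid':.012}
for n in ['top','scene']:
    K,T=cam(n); im,d=camera(n); np.savez(n,im=im,d=d); cv2.imwrite(f'pics/{n}.png',im[...,::-1])
    print(n,K.ravel(),T)
    for t,z in pz.items():
        for r in nets.place_of(n,t)[:2]: print(n,t,r['conf'],np.array(r['xy']),ray_z(K,T,r['xy'],z))
E
```

```text
{'clock': 0.0, 'joint_pos': array([-1.2896,  0.3329, -0.0647,  1.461 ,  0.0216,  1.3499, -0.0885]), 'joint_velocities': array([ 0.0008,  0.001 , -0.0014,  0.0023,  0.001 ,  0.0005, -0.0007]), 'tau': array([ -0.0002, -62.5459,   0.0488, -39.1603,   0.0162,   0.0101,
         0.    ]), 'position': array([0.1869, 0.596 , 0.2305]), 'ee_rot': array([ 0.1513,  0.9885, -0.0007, -0.0001]), 'ft_force': array([ 0.3431, -0.3034, -0.9615]), 'torque': array([0.0693, 0.0233, 0.0579]), 'grip_width': 0.9993644087751542}
top [427.3487   0.     276.7767   0.     427.3487 210.9739   0.       0.
   1.    ] [[ 0.0292 -0.9856  0.1665  0.345 ]
 [-0.9996 -0.0283  0.0082  0.0417]
 [-0.0033 -0.1667 -0.986   1.4326]
 [ 0.      0.      0.      1.    ]]
top light_mid 0.68 [235.  232.3] [0.4962 0.1796 0.12  ]
top polariser_top 0.76 [202.5 230.2] [0.4924 0.269  0.183 ]
top amber_mid 0.62 [354.4 242.5] [ 0.4825 -0.2017  0.047 ]
top green_mid 0.51 [392.  232.1] [ 0.52   -0.3242  0.047 ]
top green_mid 0.23 [277.7 275.9] [0.3681 0.044  0.047 ]
top blue_mid 0.45 [374.  237.6] [ 0.5003 -0.2654  0.047 ]
top stand 0.72 [3
[... 610 characters left out ...]
ene light_mid 0.48 [169.3 246.9] [ 0.5971 -0.2512  0.12  ]
scene amber_mid 0.82 [192.6 235.2] [ 0.4688 -0.2073  0.047 ]
scene green_mid 0.71 [147.  254.4] [ 0.5227 -0.3181  0.047 ]
scene blue_mid 0.85 [172.6 248.9] [ 0.5145 -0.2573  0.047 ]
scene stand 0.6 [175.3 260.3] [ 0.504  -0.2582  0.    ]
scene stand 0.24 [192.2 239.7] [ 0.4269 -0.2137  0.    ]
scene viewer 0.84 [336.5 239.3] [0.509 0.177 0.   ]
scene glue_mid 0.82 [381.5 275.5] [0.7302 0.2056 0.065 ]
scene glue_mid 0.33 [273.4 219. ] [0.4665 0.0081 0.065 ]
scene paint_jar_mid 0.79 [174.7 310.6] [ 0.7048 -0.2522  0.031 ]
scene tape_mid 0.7 [245.4 322.2] [ 0.752  -0.1075  0.012 ]
scene tape_mid 0.67 [195.8 248.5] [ 0.482 -0.204  0.012]
```

View pics/top.png

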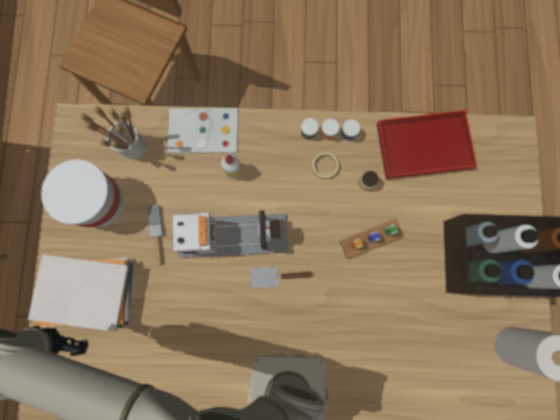

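View pics/scene.png

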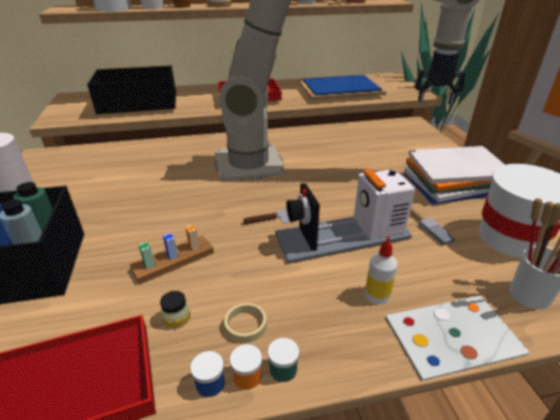

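The top view shows the viewer at (235,233), its orange rail at (204,231) and the stand at (371,238). In the stand, amber is at (354,242), blue at (375,238) and green at (392,231). The scene view agrees. I'll go over the lamp house and look closer with the wrist camera.

Request:
apply_moves(
  commands=[
    [0, 0, -0.04, 0, -1],
    [0, 0, -0.04, 0, -1],
    [-0.01, 0, -0.04, 0, -1],
    [-0.035, -0.02, 0, 0, -1],
    [-0.035, -0.02, 0, 0, -1],
  ],
)

```text
clock: 1.52
position: [0.2446, 0.5374, 0.3537]
ee_rot: [0.144, 0.99, -0.002, -0.002]
ft_force: [1.4, -0.7, -1.7]
grip_width: 0.997
```

Request:
apply_moves(
  commands=[
    [-0.035, -0.02, 0, 0, -1],
    [-0.035, -0.02, 0, 0, -1],
    [-0.035, -0.02, 0, 0, -1],
    [-0.035, -0.02, 0, 0, -1],
    [-0.035, -0.02, 0, 0, -1],
  ],
)

```text
clock: 1.93
position: [0.3876, 0.3868, 0.3566]
ee_rot: [0.142, 0.99, 0.001, -0.001]
ft_force: [0.5, 0.4, 0.3]
grip_width: 1.001
```

Run:
```python
from h import *
np.set_printoptions(precision=4,suppress=True)
o=manip.get_obs(); print(o['clock'],o['position'],o['ee_rot'],o['ft_force']); print(np.array(camera_info('wrist')['T_tool_cam']))
for n in ['top','scene']:
    z=np.load(n+'.npz'); K,T=cam(n); P=cloud(K,T,z['d']); hsv=cv2.cvtColor(z['im'],cv2.COLOR_RGB2HSV)
    H,S,V=[hsv[...,k].astype(int) for k in range(3)]
    box=lambda x0,x1,y0,y1:(P[...,0]>x0)&(P[...,0]<x1)&(P[...,1]>y0)&(P[...,1]<y1)
    m=(H<15)&(S>150)&(V>110)&box(.4,.6,.2,.35)&(P[...,2]>.15)
    print(n,'rail',m.sum(),np.median(P[m],0)); 
    q=P[m][:,:2].astype(np.float32)
    if len(q)>5: print(cv2.minAreaRect(q))
    b=box(.4,.6,-.4,-.13)
    for c,(a,e) in {'amber':(5,22),'green':(45,90),'blue':(105,135)}.items():
        m=b&(H>=a)&(H<=e)&(P[...,2]>.045)&(S>60); print(c,m.sum(),P[m].mean(0) if m.any() else 0, P[m][:,2].max() if m.any() else 0)
    m=b&(P[...,2]>.012)&(P[...,2]<.1); print('stand',cv2.minAreaRect(P[m][:,:2].astype(np.float32)))
    m=box(.3,.7,0,.45)&(P[...,2]>.15)&(P[...,2]<.2); print('viewer top',cv2.minAreaRect(P[m][:,:2].astype(np.float32)))
```

```text
1.9333 [0.3876 0.3868 0.3566] [ 0.1418  0.9899  0.0013 -0.0013] [0.5372 0.4276 0.294 ]
[[ 0.0008 -0.9661 -0.2582  0.0651]
 [ 1.      0.0005  0.0013  0.0011]
 [-0.0011 -0.2582  0.9661 -0.1423]
 [ 0.      0.      0.      1.    ]]
top rail 50 [0.5076 0.2637 0.1864]
((0.492061048746109, 0.263632595539093), (0.0740102231502533, 0.015192043967545033), 14.314618110656738)
amber 77 [ 0.4799 -0.2057  0.0785] 0.08903654433083164
green 58 [ 0.5242 -0.3128  0.0761] 0.08846693077902024
blue 60 [ 0.5002 -0.2588  0.0791] 0.08866617995070047
stand ((0.5037903189659119, -0.26054883003234863), (0.06405512988567352, 0.20232892036437988), 23.301679611206055)
viewer top ((0.5000774264335632, 0.20464445650577545), (0.11100403964519501, 0.3222927749156952), 4.5389556884765625)
scene rail 165 [0.5039 0.2641 0.1829]
((0.49731016159057617, 0.26612740755081177), (0.08583614230155945, 0.019666681066155434), 4.181219100952148)
amber 176 [ 0.4879 -0.2097  0.0681] 0.08363237463730822
green 66 [ 0.5318 -0.3194  0.0768] 0.08313180499884576
blue 142 [ 0.512  -0.2633  0.069 ] 0.08294013534538347
stand ((0.5039527416229248, -0.2627483010292053), (0.07048825174570084, 0.20041683316230774), 23.49584197998047)
viewer top ((0.500102162361145, 0.20149517059326172), (0.11368778347969055, 0.3224937915802002), 4.046053409576416)
```

Request:
apply_moves(
  commands=[
    [-0.035, -0.021, 0, 0, 1],
    [-0.035, -0.021, 0, 0, 1],
    [-0.035, -0.021, 0, 0, 1],
    [-0.03, -0.021, 0, 0, 1],
    [0, 0, 0, 6.95, 1],
  ],
)

```text
clock: 2.35
position: [0.5005, 0.2555, 0.3575]
ee_rot: [0.204, 0.979, 0.001, 0.001]
ft_force: [0.4, -1.6, 0.2]
grip_width: 0.301
```

Request:
apply_moves(
  commands=[
    [0, 0, 0, 6.95, 1],
    [0, 0, 0, 6.95, 1],
    [0, 0, 0, 6.95, 1],
    [0, 0, 0, 6.95, 1],
    [0, 0, 0, 6.95, 1],
  ],
)

```text
clock: 2.77
position: [0.5033, 0.2505, 0.3579]
ee_rot: [0.496, 0.868, 0.002, 0.001]
ft_force: [0.6, 0.9, 0.1]
grip_width: 0.001
```

Request:
apply_moves(
  commands=[
    [0, 0, 0, 6.95, 1],
    [0, 0, 0, 6.95, 1],
    [0, 0, 0, 6.95, 1],
    [0, 0, 0, 6.95, 1],
    [0, 0, 0, 0, 1],
  ],
)

```text
clock: 3.18
position: [0.5033, 0.2502, 0.3582]
ee_rot: [0.697, 0.717, 0.002, 0.0]
ft_force: [-0.9, 0.3, 0.2]
grip_width: -0.001
```

```bash
cat >> h.py <<'E'
def yaw_y():
    y=pose()[:3,1]; return np.degrees(np.arctan2(y[1],y[0]))
def totool(p):
    T=pose(); return T[:3,:3].T@(np.asarray(p)-T[:3,3])
E
python3 - <<'E'
from h import *
np.set_printoptions(precision=4,suppress=True)
o=manip.get_obs(); print(o['clock'],o['position'],yaw_y(),pose()[:3,2],o['grip_width'],o['ft_force'],o['joint_pos'])
K,T=cam('wrist'); im,d=camera('wrist'); cv2.imwrite('pics/w1.png',im[...,::-1])
P=cloud(K,T,d); hsv=cv2.cvtColor(im,cv2.COLOR_RGB2HSV); H,S,V=[hsv[...,k].astype(int) for k in range(3)]
m=(H<15)&(S>150)&(V>90)&(P[...,2]>.16)&(P[...,2]<.2)&(P[...,0]>.4)&(P[...,0]<.6)&(d>0)
zt=np.median(P[m][:,2]); t=m&(abs(P[...,2]-zt)<.005); q=P[t]
print('rail',t.sum(),zt,q.mean(0),cv2.minAreaRect(q[:,:2].astype(np.float32)))
m=(P[...,0]>.3)&(P[...,0]<.7)&(P[...,1]>.0)&(P[...,1]<.45)&(P[...,2]>.15)&(P[...,2]<.2)&(d>0)
print(cv2.minAreaRect(P[m][:,:2].astype(np.float32)))
for r in nets.place_of('wrist','polariser_top')[:2]: print(r,ray_z(K,T,r['xy'],zt))
for r in nets.place_of('wrist','light_mid')[:2]: print(r,ray_z(K,T,r['xy'],.12))
for r in nets.place_of('wrist','viewer')[:2]: print(r,ray_z(K,T,r['xy'],0))
print(totool([*q.mean(0)[:2],zt]))
E
```

```text
3.1833 [0.5033 0.2502 0.3582] 1.562345309391085 [ 0.0036  0.0028 -1.    ] -0.0005365545739199163 [-0.862   0.2545  0.2419] [-0.8412  0.149   0.3442  1.4338 -0.0508  1.5629 -0.473 ]
rail 691 0.18325478845006 [0.4926 0.2706 0.1833] ((0.49355506896972656, 0.2707210183143616), (0.08512803912162781, 0.024127427488565445), 4.853245258331299)
((0.4991686940193176, 0.2031020224094391), (0.11010584980249405, 0.32071158289909363), 4.525259017944336)
{'xy': [262.7, 165.8], 'conf': 0.96} [0.4941 0.271  0.1833]
{'xy': [184.8, 291.1], 'conf': 0.54} [0.4181 0.142  0.1833]
{'xy': [267.8, 235.4], 'conf': 0.63} [0.5002 0.1813 0.12  ]
{'xy': [269.6, 207.4], 'conf': 0.8} [0.5015 0.1831 0.    ]
[ 0.0203 -0.0106  0.175 ]
```

View pics/w1.png

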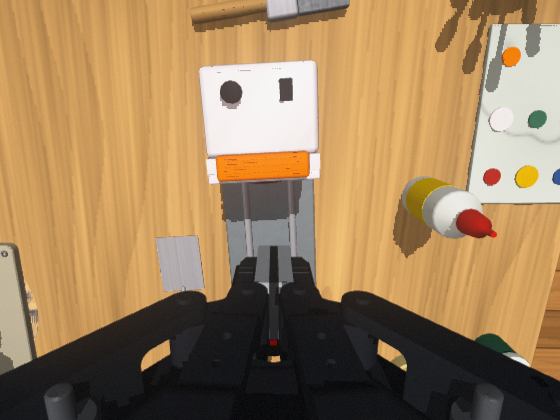

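The wrist view shows the rail at (263,166), centred at (0.4935, 0.2707) with its top at 0.183, so about 6 mm proud. The viewer's yaw is about 4.7°. I'll go down on the rail.

Request:
apply_moves(
  commands=[
    [0.02, -0.0105, 0.03, -3, 1],
    [0, 0, 0.04, 0, 1],
    [0, 0, 0.04, 0, 1],
    [0, 0, 0.03, 0, 1],
    [0, 0, 0, 0, 1],
  ],
)

```text
clock: 3.8
position: [0.4937, 0.2718, 0.2162]
ee_rot: [0.668, 0.744, 0.006, 0.001]
ft_force: [-0.1, -0.1, -1.5]
grip_width: -0.0
```

Run:
```python
from h import *
print(totool([.4935,.2707,.183]),yaw_y(),manip.get_obs()['ft_force'])
```

```text
[-0.00127132 -0.00062129  0.03315186] 6.109706892597586 [-0.12858041 -0.11858143 -1.47115745]
```

Request:
apply_moves(
  commands=[
    [-0.001, 0, 0.015, 0, 1],
    [0, 0, 0.013, 0, 1],
    [0, 0, 0.004, 0, 1],
    [0, 0, 0.004, 0, 1],
    [0, 0, 0.004, 0, 1],
  ],
)

```text
clock: 4.22
position: [0.4957, 0.2719, 0.1802]
ee_rot: [0.666, 0.746, 0.008, 0.001]
ft_force: [-4.3, -1.6, 6.3]
grip_width: 0.0
```

Request:
apply_moves(
  commands=[
    [0, -0.001, 0.004, 0, 1],
    [0, 0, 0.004, 0, 1],
    [0, 0, 0.005, 0, 1],
  ],
)

```text
clock: 4.47
position: [0.4962, 0.2722, 0.1767]
ee_rot: [0.666, 0.746, 0.01, 0.001]
ft_force: [-26.5, -14.5, 55.1]
grip_width: -0.0
```

Request:
apply_moves(
  commands=[
    [0, 0, 0, 0, 1],
    [0, 0, -0.01, 0, 1],
    [0, 0, -0.04, 0, 1],
    [0, 0, -0.04, 0, 1],
    [0, 0, -0.04, 0, 0.2],
  ],
)

```text
clock: 4.88
position: [0.4926, 0.269, 0.3113]
ee_rot: [0.665, 0.747, 0.008, 0.0]
ft_force: [0.3, 1.1, 0.1]
grip_width: 0.125
```

Run:
```python
from h import *
np.set_printoptions(precision=4,suppress=True)
o=manip.get_obs(); print(o['clock'],o['position'],yaw_y(),pose()[:3,2],o['grip_width'],o['ft_force'])
K,T=cam('wrist'); im,d=camera('wrist')
P=cloud(K,T,d); hsv=cv2.cvtColor(im,cv2.COLOR_RGB2HSV); H,S,V=[hsv[...,k].astype(int) for k in range(3)]
m=(H<15)&(S>150)&(V>90)&(P[...,2]>.16)&(P[...,2]<.2)&(P[...,0]>.4)&(P[...,0]<.6)&(d>0)
zt=np.median(P[m][:,2]); t=m&(abs(P[...,2]-zt)<.005); q=P[t]
print('rail',t.sum(),zt,q.mean(0),cv2.minAreaRect(q[:,:2].astype(np.float32)))
m=(P[...,0]>.3)&(P[...,0]<.7)&(P[...,1]>.25)&(P[...,1]<.45)&(P[...,2]>.15)&(P[...,2]<.172)&(d>0); print('house top',np.median(P[m],0))
print(totool([.480,-.2065,.3]))
```

```text
4.8833 [0.4926 0.269  0.3113] 6.593729141039213 [ 0.0104  0.0113 -0.9999] 0.1245877478388187 [0.3473 1.1202 0.1324]
rail 975 0.1760866327145566 [0.494  0.2719 0.176 ] ((0.49383744597435, 0.270567923784256), (0.0849505290389061, 0.024301841855049133), 4.5666327476501465)
house top [0.4912 0.319  0.1646]
[-0.4721 -0.0699  0.0116]
```

Request:
apply_moves(
  commands=[
    [-0.039, -0.006, 0, 0, -1],
    [-0.039, -0.006, 0, 0, -1],
    [-0.039, -0.006, 0, 0, -1],
    [-0.039, -0.006, 0, 0, -1],
    [-0.039, -0.006, 0, 0, -1],
  ],
)

```text
clock: 5.35
position: [0.4905, 0.0773, 0.3276]
ee_rot: [0.659, 0.752, 0.023, 0.004]
ft_force: [1.0, -0.2, 0.4]
grip_width: 0.926
```

Request:
apply_moves(
  commands=[
    [-0.039, -0.006, 0, 0, -1],
    [-0.039, -0.006, 0, 0, -1],
    [-0.039, -0.006, 0, 0, -1],
    [-0.039, -0.006, 0, 0, -1],
    [-0.039, -0.006, 0, 0, -1],
  ],
)

```text
clock: 5.77
position: [0.4861, -0.1306, 0.3291]
ee_rot: [0.658, 0.752, 0.029, 0.007]
ft_force: [1.2, -0.7, -0.1]
grip_width: 0.997
```

Request:
apply_moves(
  commands=[
    [-0.039, -0.006, 0, -5.6, -1],
    [-0.039, -0.006, 0, -5.6, -1],
    [-0.03, 0, 0, -5.6, -1],
    [0, 0, 0, 0, -1],
  ],
)

```text
clock: 6.1
position: [0.4945, -0.2408, 0.3323]
ee_rot: [0.55, 0.835, 0.029, 0.016]
ft_force: [-0.3, -0.2, 0.4]
grip_width: 1.002
```

```bash
cat > look.py <<'E'
from h import *
import sys
np.set_printoptions(precision=4,suppress=True)
o=manip.get_obs(); print(o['clock'],o['position'],yaw_y(),pose()[:3,2],o['grip_width'],o['ft_force'])
K,T=cam('wrist'); im,d=camera('wrist'); cv2.imwrite(f'pics/{sys.argv[1]}.png',im[...,::-1])
P=cloud(K,T,d); hsv=cv2.cvtColor(im,cv2.COLOR_RGB2HSV); H,S,V=[hsv[...,k].astype(int) for k in range(3)]
box=(P[...,0]>.4)&(P[...,0]<.62)&(P[...,1]>-.4)&(P[...,1]<-.13)&(d>0)
m=box&(P[...,2]>.012)&(P[...,2]<.027); print('stand',m.sum(),cv2.minAreaRect(P[m][:,:2].astype(np.float32)))
m=box&(P[...,2]>.074)&(P[...,2]<.09)
n,l,st,_=cv2.connectedComponentsWithStats(m.astype(np.uint8))
for k in range(1,n):
    if st[k,4]>60:
        q=P[l==k]; print('top',st[k],im[l==k].mean(0),q.mean(0),cv2.minAreaRect(q[:,:2].astype(np.float32)))
for t in ['amber_mid','green_mid','blue_mid']:
    for r in nets.place_of('wrist',t)[:1]: print(t,r,ray_z(K,T,r['xy'],.047))
E
python3 look.py w2
```

```text
6.1 [ 0.4945 -0.2408  0.3323] 23.23578645226686 [ 0.0583  0.0315 -0.9978] 1.0020750252722415 [-0.3348 -0.2486  0.4308]
stand 5439 ((0.5028060674667358, -0.2623645067214966), (0.0632677748799324, 0.1998148411512375), 23.533227920532227)
top [246 132  23  21 471] [233.879  145.3439  31.8429] [ 0.4791 -0.2065  0.0814] ((0.47911059856414795, -0.20666228234767914), (0.024695999920368195, 0.022075947374105453), 22.851627349853516)
top [247 184  22  21 413] [ 75.8644  93.2131 204.1864] [ 0.5024 -0.2611  0.0814] ((0.5028178691864014, -0.2617904245853424), (0.024541663005948067, 0.022675946354866028), 22.24211883544922)
top [248 233  22  20 406] [ 76.1207 154.2069  79.569 ] [ 0.5262 -0.3156  0.0811] ((0.5268518328666687, -0.3166522681713104), (0.02599501796066761, 0.02266644313931465), 24.672279357910156)
amber_mid {'xy': [256.5, 141.7], 'conf': 0.87} [ 0.48   -0.2083  0.047 ]
green_mid {'xy': [255.7, 232.3], 'conf': 0.69} [ 0.5234 -0.3156  0.047 ]
blue_mid {'xy': [257.4, 187.6], 'conf': 0.59} [ 0.5028 -0.2603  0.047 ]
```

View pics/w2.png

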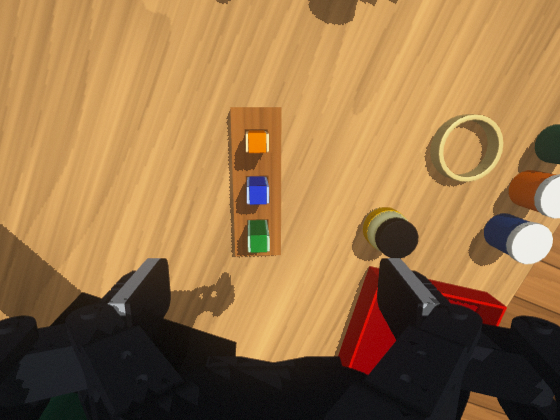

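The wrist view shows amber at (257,142), blue at (258,190) and green at (258,236). Amber's top is centred at (0.479, -0.207) and the stand's yaw is 23.5°. The fast moves tilted the tool by 3.8°, so I'll slow down and watch that.

```bash
cat > to.py <<'E'
from h import *
import sys
np.set_printoptions(precision=4,suppress=True)
o=manip.get_obs(); T=pose(); p=np.array([float(a) for a in sys.argv[1:4]])
print('t',o['clock'],'pos',T[:3,3],'yaw',yaw_y(),'tilt z',T[:3,2],'w',o['grip_width'],'f',o['ft_force'])
print('world d',p-T[:3,3],'tool d',totool(p),'down in tool',-T[2,:3],'q',o['joint_pos'])
E
python3 to.py .4795 -.207 .30
```

```text
t 6.3 pos [ 0.4951 -0.2344  0.3318] yaw 22.971284622085804 tilt z [ 0.0576  0.0352 -0.9977] w 0.9989319101670427 f [ 0.5593  0.096  -0.5003]
world d [-0.0156  0.0274 -0.0318] tool d [ 0.031  -0.0058  0.0318] down in tool [-0.0099 -0.0667  0.9977] q [-0.3689  0.1006  0.8358  1.5689 -0.1325  1.4699  0.8753]
```

Request:
apply_moves(
  commands=[
    [0.039, 0, 0, 0, -1],
    [0.039, 0, 0, 0, -1],
    [0.039, 0, 0, 0, -1],
    [0.039, 0, 0, 0, -1],
    [0, 0, 0, 0, -1],
  ],
)

```text
clock: 6.72
position: [0.4315, -0.08, 0.3319]
ee_rot: [0.551, 0.834, 0.027, 0.015]
ft_force: [0.3, 0.2, -0.5]
grip_width: 0.999
```

```bash
python3 to.py .4795 -.207 .30
```

```text
t 6.7167 pos [ 0.4315 -0.08    0.3319] yaw 23.035907005218046 tilt z [ 0.055   0.0284 -0.9981] w 0.9992086017079064 f [ 0.2693  0.2138 -0.5114]
world d [ 0.048  -0.127  -0.0319] tool d [-0.1358 -0.0075  0.0308] down in tool [-0.0046 -0.0617  0.9981] q [-0.5673 -0.2377  0.566   1.8073  0.0992  1.4809  0.3853]
```

Request:
apply_moves(
  commands=[
    [-0.027, -0.001, 0, 0, -1],
    [-0.027, -0.001, 0, 0, -1],
    [-0.027, -0.001, 0, 0, -1],
    [-0.027, -0.001, 0, 0, -1],
    [-0.022, -0.001, 0, 0, -1],
  ],
)

```text
clock: 7.13
position: [0.4805, -0.1884, 0.3347]
ee_rot: [0.54, 0.841, 0.033, 0.017]
ft_force: [-0.9, 0.7, -1.0]
grip_width: 0.998
```

```bash
python3 to.py .4795 -.207 .10
```

```text
t 7.1333 pos [ 0.4805 -0.1884  0.3347] yaw 24.554361041144997 tilt z [ 0.0643  0.0375 -0.9972] w 0.998412267213229 f [-0.8683  0.7028 -0.9665]
world d [-0.001  -0.0186 -0.2347] tool d [-0.0183 -0.026   0.2333] down in tool [-0.0074 -0.074   0.9972] q [-0.4974 -0.0212  0.8208  1.6453 -0.0407  1.4618  0.7559]
```

Request:
apply_moves(
  commands=[
    [-0.004, -0.005, 0.03, 0.5, -1],
    [-0.004, -0.004, 0.03, 0.5, -1],
    [-0.003, -0.004, 0.03, 0, -1],
    [-0.003, -0.004, 0.03, 0, -1],
    [-0.002, -0.003, 0.025, 0, -1],
  ],
)

```text
clock: 7.55
position: [0.4846, -0.204, 0.191]
ee_rot: [0.547, 0.836, 0.038, 0.023]
ft_force: [-0.1, 1.3, -0.6]
grip_width: 1.001
```

```bash
python3 to.py .4795 -.207 .10
```

```text
t 7.55 pos [ 0.4846 -0.204   0.191 ] yaw 23.61298130356537 tilt z [ 0.0796  0.0378 -0.9961] w 1.0013488931783752 f [-0.086   1.2784 -0.6274]
world d [-0.0051 -0.003  -0.091 ] tool d [-0.0009 -0.0139  0.0901] down in tool [-0.0027 -0.0881  0.9961] q [-0.4433  0.1067  0.8574  1.8636 -0.1608  1.1543  0.8824]
```

Request:
apply_moves(
  commands=[
    [0, 0, 0, 0, -1],
    [0, 0, 0, 0, -1],
    [0, 0, 0, 0, -1],
  ],
)

```text
clock: 7.8
position: [0.4831, -0.1993, 0.1884]
ee_rot: [0.546, 0.837, 0.037, 0.02]
ft_force: [-0.6, 0.9, 0.3]
grip_width: 1.0
```

```bash
python3 to.py .4795 -.207 .10
```

```text
t 7.8 pos [ 0.4831 -0.1993  0.1884] yaw 23.761273305360625 tilt z [ 0.0733  0.0409 -0.9965] w 1.000370370417095 f [-0.5555  0.899   0.2886]
world d [-0.0036 -0.0077 -0.0884] tool d [-0.0063 -0.0138  0.0875] down in tool [-0.0079 -0.0835  0.9965] q [-0.4475  0.1065  0.8538  1.8689 -0.1602  1.1554  0.8778]
```

Request:
apply_moves(
  commands=[
    [0, 0, -0.04, 0, -1],
    [0, 0, -0.04, 0, -1],
    [0, 0, -0.04, 0, -1],
    [0, 0, 0, 0, -1],
    [0, 0, 0, 0, -1],
  ],
)

```text
clock: 8.22
position: [0.4755, -0.2019, 0.3215]
ee_rot: [0.545, 0.837, 0.04, 0.023]
ft_force: [-0.1, 0.1, -1.1]
grip_width: 0.999
```

```bash
python3 to.py .4795 -.207 .10
```

```text
t 8.2167 pos [ 0.4755 -0.2019  0.3215] yaw 23.914357118076065 tilt z [ 0.0818  0.0412 -0.9958] w 0.9990403116347485 f [-0.13    0.0849 -1.1362]
world d [ 0.004  -0.0051 -0.2215] tool d [-0.0072 -0.0187  0.2207] down in tool [-0.0045 -0.0915  0.9958] q [-0.4905 -0.0332  0.8431  1.6804 -0.0427  1.4208  0.7758]
```

Request:
apply_moves(
  commands=[
    [0, -0.04, 0, 0, -1],
    [0, -0.04, 0, 0, -1],
    [0, 0, 0, 0, -1],
    [0, 0, 0, 0, -1],
  ],
)

```text
clock: 8.55
position: [0.4031, -0.2346, 0.3188]
ee_rot: [0.543, 0.838, 0.041, 0.027]
ft_force: [-0.3, 1.0, -0.6]
grip_width: 1.001
```

```bash
python3 to.py .4795 -.207 .10
```

```text
t 8.55 pos [ 0.4031 -0.2346  0.3188] yaw 24.10032123935668 tilt z [ 0.0896  0.0385 -0.9952] w 1.0012824636589053 f [-0.3024  0.9581 -0.6233]
world d [ 0.0764  0.0276 -0.2188] tool d [-0.0057  0.0593  0.2257] down in tool [ 0.0015 -0.0975  0.9952] q [-0.4562 -0.2276  0.8165  1.7924  0.099   1.4356  0.7638]
```

Request:
apply_moves(
  commands=[
    [0, 0.04, 0, 0, -1],
    [0, 0.04, 0, 0, -1],
    [0, 0, 0, 0, -1],
    [0, 0, 0, 0, -1],
  ],
)

```text
clock: 8.88
position: [0.4789, -0.2015, 0.3305]
ee_rot: [0.545, 0.837, 0.044, 0.03]
ft_force: [-0.1, -0.9, -0.4]
grip_width: 0.997
```

```bash
python3 to.py .4795 -.207 .10
```

```text
t 8.8833 pos [ 0.4789 -0.2015  0.3305] yaw 23.915282325533322 tilt z [ 0.0978  0.0417 -0.9943] w 0.9973970766852575 f [-0.101  -0.9394 -0.3536]
world d [ 0.0006 -0.0055 -0.2305] tool d [-0.0049 -0.0262  0.229 ] down in tool [ 0.0015 -0.1063  0.9943] q [-0.5127 -0.0449  0.8588  1.6694 -0.039   1.4237  0.7684]
```

Request:
apply_moves(
  commands=[
    [0, 0, 0, 0, -1],
    [0, 0, 0, 0, -1],
    [0, 0, 0, 0, -1],
    [0, 0, 0, 0, -1],
    [0, 0, 0, 0, -1],
  ],
)

```text
clock: 9.3
position: [0.4787, -0.201, 0.3308]
ee_rot: [0.544, 0.837, 0.044, 0.03]
ft_force: [0.0, 0.2, -0.2]
grip_width: 0.999
```

```bash
python3 to.py .4795 -.207 .10
```

```text
t 9.3 pos [ 0.4787 -0.201   0.3308] yaw 23.957419315894906 tilt z [ 0.0977  0.042  -0.9943] w 0.998506749928914 f [ 0.0163  0.2211 -0.1656]
world d [ 0.0008 -0.006  -0.2308] tool d [-0.0055 -0.0262  0.2293] down in tool [ 0.0013 -0.1064  0.9943] q [-0.513  -0.0465  0.8575  1.6696 -0.0379  1.4245  0.7674]
```

Request:
apply_moves(
  commands=[
    [0, 0, 0.01, 0, -1],
    [0, 0, 0.01, 0, -1],
    [0, 0, 0.01, 0, -1],
    [0, 0, 0.01, 0, -1],
    [0, 0, 0.01, 0, -1],
  ],
)

```text
clock: 9.72
position: [0.4834, -0.1999, 0.2779]
ee_rot: [0.545, 0.837, 0.046, 0.031]
ft_force: [-0.3, 1.3, 0.4]
grip_width: 1.001
```

```bash
python3 to.py .4795 -.207 .10
```

```text
t 9.7167 pos [ 0.4834 -0.1999  0.2779] yaw 23.839386647722044 tilt z [ 0.1014  0.0432 -0.9939] w 1.0011923009357369 f [-0.2978  1.2626  0.3562]
world d [-0.0039 -0.0071 -0.1779] tool d [-0.0047 -0.026   0.1762] down in tool [ 0.0014 -0.1102  0.9939] q [-0.5062 -0.0108  0.8703  1.7575 -0.0707  1.3121  0.7958]
```

Request:
apply_moves(
  commands=[
    [0, 0, 0, 7, -1],
    [0, 0, 0, 7, -1],
    [0, 0, 0, 7, -1],
    [0, 0, 0, 7, -1],
    [0, 0, 0, 0, -1],
  ],
)

```text
clock: 10.13
position: [0.4814, -0.1986, 0.2696]
ee_rot: [0.737, 0.674, 0.049, 0.015]
ft_force: [0.7, 0.6, -0.1]
grip_width: 1.0
```

```bash
python3 to.py .4795 -.207 .10
```

```text
t 10.1333 pos [ 0.4814 -0.1986  0.2696] yaw -5.16914516463587 tilt z [ 0.0926  0.0437 -0.9947] w 0.9995373738044678 f [ 0.7153  0.5642 -0.1392]
world d [-0.0019 -0.0084 -0.1696] tool d [-0.0173 -0.0161  0.1681] down in tool [-0.0516 -0.0884  0.9947] q [-0.502  -0.0034  0.8673  1.7698 -0.074   1.3035  0.2945]
```

Request:
apply_moves(
  commands=[
    [0, 0, 0, -7, -1],
    [0, 0, 0, -7, -1],
    [0, 0, 0, -7, -1],
    [0, 0, 0, -7, -1],
    [0, 0, 0, 0, -1],
  ],
)

```text
clock: 10.55
position: [0.4806, -0.198, 0.2655]
ee_rot: [0.54, 0.84, 0.042, 0.026]
ft_force: [-1.0, -0.1, -0.5]
grip_width: 0.998
```

```bash
python3 to.py .4795 -.207 .10
```

```text
t 10.55 pos [ 0.4806 -0.198   0.2655] yaw 24.521281643941734 tilt z [ 0.089   0.0436 -0.9951] w 0.9984506983794249 f [-0.9609 -0.1104 -0.4916]
world d [-0.0011 -0.009  -0.1655] tool d [-0.0081 -0.0211  0.1642] down in tool [-0.0027 -0.0991  0.9951] q [-0.5029  0.0005  0.8689  1.7757 -0.0758  1.2985  0.812 ]
```

Request:
apply_moves(
  commands=[
    [0.04, 0, 0, 0, -1],
    [0.04, 0, 0, 0, -1],
    [0.04, 0, 0, 0, -1],
    [0.04, 0, 0, 0, -1],
    [0, 0, 0, 0, -1],
  ],
)

```text
clock: 10.97
position: [0.411, -0.0491, 0.2603]
ee_rot: [0.543, 0.838, 0.036, 0.026]
ft_force: [0.7, 0.2, 0.6]
grip_width: 1.0
```

```bash
python3 to.py .4795 -.207 .10
```

```text
t 10.9667 pos [ 0.411  -0.0491  0.2603] yaw 24.12125693782466 tilt z [ 0.0823  0.0324 -0.9961] w 0.9999169137588549 f [0.6608 0.2494 0.5992]
world d [ 0.0685 -0.1579 -0.1603] tool d [-0.1714 -0.0162  0.1602] down in tool [ 0.004  -0.0884  0.9961] q [-0.6143 -0.3102  0.5373  2.0048  0.1363  1.3217  0.3012]
```

Request:
apply_moves(
  commands=[
    [0, 0, -0.001, 1, -1],
    [0, 0, -0.001, -1, -1],
    [0, 0, -0.001, 1, -1],
    [0, 0, -0.001, -1, -1],
    [0, 0, -0.001, 0, -1],
  ],
)

```text
clock: 11.38
position: [0.4096, -0.0475, 0.2642]
ee_rot: [0.542, 0.839, 0.036, 0.025]
ft_force: [0.1, -0.2, -0.0]
grip_width: 1.003
```

```bash
python3 to.py .4795 -.207 .10
```

```text
t 11.3833 pos [ 0.4096 -0.0475  0.2642] yaw 24.295273906671834 tilt z [ 0.0818  0.0335 -0.9961] w 1.0034103872994558 f [ 0.0581 -0.1804 -0.0383]
world d [ 0.0699 -0.1595 -0.1642] tool d [-0.1737 -0.0164  0.1639] down in tool [ 0.0031 -0.0883  0.9961] q [-0.6161 -0.3157  0.5328  2.0006  0.137   1.3317  0.2985]
```

Request:
apply_moves(
  commands=[
    [0, 0, -0.001, 7, -1],
    [0, 0, -0.001, -7, -1],
    [0, 0, -0.001, 7, -1],
    [0, 0, -0.001, -7, -1],
    [0, 0, -0.001, 0, -1],
  ],
)

```text
clock: 11.8
position: [0.41, -0.0501, 0.2692]
ee_rot: [0.549, 0.834, 0.036, 0.025]
ft_force: [0.2, 0.2, 0.7]
grip_width: 0.998
```

```bash
python3 to.py .4795 -.207 .10
```

```text
t 11.8 pos [ 0.41   -0.0501  0.2692] yaw 23.27821960152097 tilt z [ 0.0809  0.0327 -0.9962] w 0.9979029030334113 f [0.1779 0.1972 0.6735]
world d [ 0.0695 -0.1569 -0.1692] tool d [-0.1712 -0.0129  0.1691] down in tool [ 0.002  -0.0872  0.9962] q [-0.6102 -0.315   0.5317  1.9898  0.1363  1.3431  0.2872]
```

Request:
apply_moves(
  commands=[
    [0, 0, 0, 7, -1],
    [0, 0, 0, 7, -1],
    [0, 0, 0, 7, -1],
    [0, 0, 0, 7, -1],
    [0, 0, 0, 7, -1],
  ],
)

```text
clock: 12.22
position: [0.4109, -0.0512, 0.2695]
ee_rot: [0.781, 0.623, 0.042, 0.012]
ft_force: [-0.0, 0.2, 0.5]
grip_width: 1.004
```

Request:
apply_moves(
  commands=[
    [0, 0, 0, -7, -1],
    [0, 0, 0, -7, -1],
    [0, 0, 0, -7, -1],
    [0, 0, 0, -7, -1],
    [0, 0, 0, -7, -1],
  ],
)

```text
clock: 12.63
position: [0.4115, -0.0534, 0.2692]
ee_rot: [0.564, 0.824, 0.036, 0.024]
ft_force: [0.2, 0.3, -0.2]
grip_width: 1.002
```

```bash
python3 to.py .4795 -.207 .10
```

```text
t 12.6333 pos [ 0.4115 -0.0534  0.2692] yaw 21.22689869044761 tilt z [ 0.0797  0.0321 -0.9963] w 1.0022572834059116 f [ 0.1732  0.2812 -0.1526]
world d [ 0.068  -0.1536 -0.1692] tool d [-0.168  -0.0068  0.1691] down in tool [-0.001  -0.0859  0.9963] q [-0.5995 -0.3074  0.5321  1.9852  0.1321  1.3424  0.264 ]
```

Request:
apply_moves(
  commands=[
    [0, 0, 0.03, 0, -1],
    [0, 0, 0.03, 0, -1],
    [0, 0, 0.03, 0, -1],
    [0, 0, 0, 0, -1],
    [0, 0, 0, 0, -1],
  ],
)

```text
clock: 13.05
position: [0.421, -0.0517, 0.1789]
ee_rot: [0.566, 0.823, 0.037, 0.025]
ft_force: [-0.9, 0.1, -0.1]
grip_width: 0.997
```

```bash
python3 to.py .4795 -.207 .10
```

```text
t 13.05 pos [ 0.421  -0.0517  0.1789] yaw 21.04096315300762 tilt z [ 0.084   0.0326 -0.9959] w 0.9965376817891104 f [-0.8858  0.1495 -0.1479]
world d [ 0.0585 -0.1553 -0.0789] tool d [-0.166  -0.0082  0.0784] down in tool [-0.0003 -0.0901  0.9959] q [-0.6104 -0.2145  0.5936  2.1132  0.0983  1.1237  0.306 ]
```

Request:
apply_moves(
  commands=[
    [-0.016, 0.029, -0.022, 0, -1],
    [-0.016, 0.029, -0.022, 0, -1],
    [-0.016, 0.029, -0.022, 0, -1],
    [-0.016, 0.029, -0.022, 0, -1],
    [-0.016, 0.029, -0.022, 0, -1],
  ],
)

```text
clock: 13.47
position: [0.5706, -0.0776, 0.3022]
ee_rot: [0.566, 0.823, 0.036, 0.018]
ft_force: [-0.1, -0.1, 1.3]
grip_width: 0.999
```

Request:
apply_moves(
  commands=[
    [-0.016, 0.029, 0, 0, -1],
    [0, 0, 0, 0, -1],
    [0, 0, 0, 0, -1],
  ],
)

```text
clock: 13.72
position: [0.6124, -0.0814, 0.3119]
ee_rot: [0.565, 0.824, 0.035, 0.022]
ft_force: [-0.8, -0.7, -0.1]
grip_width: 0.999
```

```bash
python3 to.py .4795 -.207 .10
```

```text
t 13.7167 pos [ 0.6124 -0.0814  0.3119] yaw 21.07775620993665 tilt z [ 0.076   0.0334 -0.9966] w 0.9994667309095373 f [-0.8162 -0.6773 -0.1238]
world d [-0.1329 -0.1256 -0.2119] tool d [-0.0702 -0.1862  0.1969] down in tool [-0.0038 -0.0829  0.9966] q [-0.5189  0.2727  0.7511  1.4537 -0.2358  1.4214  0.6029]
```

Request:
apply_moves(
  commands=[
    [0, 0, 0, 1, -1],
    [0, 0, 0, -1, -1],
    [0, 0, 0, 1, -1],
    [0, 0, 0, -1, -1],
    [0, 0, 0, 1, -1],
  ],
)

```text
clock: 14.13
position: [0.61, -0.0808, 0.3158]
ee_rot: [0.573, 0.818, 0.038, 0.021]
ft_force: [0.3, 1.2, -0.7]
grip_width: 1.0
```

Request:
apply_moves(
  commands=[
    [0, 0, 0, -1, -1],
    [0, 0, 0, 1, -1],
    [0, 0, 0, -1, -1],
    [0, 0, 0, 1, -1],
    [0, 0, 0, -1, -1],
  ],
)

```text
clock: 14.55
position: [0.6088, -0.0806, 0.3169]
ee_rot: [0.566, 0.823, 0.039, 0.022]
ft_force: [0.4, 0.7, 0.7]
grip_width: 0.997
```

```bash
python3 to.py .4795 -.207 .10
```

```text
t 14.55 pos [ 0.6088 -0.0806  0.3169] yaw 20.895976046495868 tilt z [ 0.0802  0.04   -0.996 ] w 0.9969335000697466 f [0.3633 0.6792 0.6587]
world d [-0.1293 -0.1264 -0.2169] tool d [-0.0737 -0.1846  0.2006] down in tool [-0.0087 -0.0892  0.996 ] q [-0.5234  0.2583  0.7532  1.4579 -0.2338  1.4253  0.5981]
```

Request:
apply_moves(
  commands=[
    [0, 0, 0.04, 0, -1],
    [0, 0, 0.04, 0, -1],
    [0, 0, 0, 0.5, -1],
    [0, 0, 0, -0.5, -1],
    [0, 0, 0, 0.5, -1],
  ],
)

```text
clock: 14.97
position: [0.6164, -0.0778, 0.2382]
ee_rot: [0.568, 0.821, 0.04, 0.023]
ft_force: [-0.3, 0.0, -0.5]
grip_width: 0.997
```

```bash
python3 to.py .4795 -.207 .10
```

```text
t 14.9667 pos [ 0.6164 -0.0778  0.2382] yaw 20.606678529817362 tilt z [ 0.0837  0.0396 -0.9957] w 0.996873193044844 f [-0.2675  0.0344 -0.4631]
world d [-0.1369 -0.1292 -0.1382] tool d [-0.0737 -0.1857  0.1211] down in tool [-0.0076 -0.0923  0.9957] q [-0.5135  0.3085  0.7355  1.5712 -0.2722  1.2722  0.6223]
```

Request:
apply_moves(
  commands=[
    [0, 0, -0.04, 0, -1],
    [0, 0, -0.04, 0, -1],
    [0, 0, 0, 0, -1],
    [0, 0, 0, 0, -1],
    [0, 0, 0, 0, -1],
  ],
)

```text
clock: 15.38
position: [0.6103, -0.0826, 0.3312]
ee_rot: [0.569, 0.821, 0.042, 0.027]
ft_force: [0.7, 0.3, 0.6]
grip_width: 1.0
```

```bash
python3 to.py .4795 -.207 .10
```

```text
t 15.3833 pos [ 0.6103 -0.0826  0.3312] yaw 20.478507265596356 tilt z [ 0.0921  0.0386 -0.995 ] w 1.0004454534054932 f [0.6991 0.257  0.5782]
world d [-0.1308 -0.1244 -0.2312] tool d [-0.0716 -0.1883  0.2132] down in tool [-0.004  -0.0998  0.995 ] q [-0.5256  0.2498  0.7589  1.438  -0.23    1.4402  0.589 ]
```

Request:
apply_moves(
  commands=[
    [0.013, -0.036, 0.01, 0, -1],
    [0.013, -0.036, 0.01, 0, -1],
    [0.013, -0.036, 0.01, 0, -1],
    [0.013, -0.036, 0.01, 0, -1],
    [0.013, -0.036, 0.01, 0, -1],
  ],
)

```text
clock: 15.8
position: [0.4253, -0.0827, 0.2601]
ee_rot: [0.568, 0.822, 0.037, 0.031]
ft_force: [-0.2, -0.8, 1.1]
grip_width: 1.0
```

```bash
python3 to.py .4795 -.207 .10
```

```text
t 15.8 pos [ 0.4253 -0.0827  0.2601] yaw 20.719134219301342 tilt z [ 0.0925  0.0257 -0.9954] w 0.9995603552800376 f [-0.1995 -0.7832  1.1243]
world d [ 0.0542 -0.1243 -0.1601] tool d [-0.134  -0.0087  0.1612] down in tool [ 0.0086 -0.0956  0.9954] q [-0.646  -0.2901  0.6408  1.9771  0.153   1.308   0.3107]
```

Request:
apply_moves(
  commands=[
    [0.006, -0.018, 0, 0, -1],
    [0.006, -0.018, 0, 0, -1],
    [0.006, -0.018, 0, 0, -1],
  ],
)

```text
clock: 16.05
position: [0.3614, -0.085, 0.2519]
ee_rot: [0.568, 0.822, 0.037, 0.029]
ft_force: [-0.0, 0.7, 0.4]
grip_width: 1.004
```

```bash
python3 to.py .4795 -.207 .10
```

```text
t 16.05 pos [ 0.3614 -0.085   0.2519] yaw 20.745896944508708 tilt z [ 0.0905  0.0276 -0.9955] w 1.003899871517919 f [-0.0441  0.6876  0.3575]
world d [ 0.1181 -0.122  -0.1519] tool d [-0.1549  0.0525  0.1585] down in tool [ 0.0062 -0.0944  0.9955] q [-0.5792 -0.4595  0.5408  2.1012  0.2148  1.3518  0.2497]
```

Close to the joint 2 limit (-0.5). I'll push a little further inward in small steps, to see whether the constrained wrist tips back.

Request:
apply_moves(
  commands=[
    [0.004, -0.01, 0, 0, -1],
    [0.004, -0.01, 0, 0, -1],
    [0.004, -0.01, 0, 0, -1],
  ],
)

```text
clock: 16.3
position: [0.3258, -0.084, 0.2493]
ee_rot: [0.567, 0.822, 0.039, 0.03]
ft_force: [-0.4, -0.3, 1.4]
grip_width: 0.996
```

```bash
python3 to.py .4795 -.207 .10
```

```text
t 16.3 pos [ 0.3258 -0.084   0.2493] yaw 20.78721110621486 tilt z [ 0.0933  0.0308 -0.9952] w 0.9960953334294966 f [-0.3864 -0.275   1.3906]
world d [ 0.1537 -0.123  -0.1493] tool d [-0.1688  0.0849  0.1592] down in tool [ 0.0043 -0.0982  0.9952] q [-0.3446 -0.494   0.3614  2.1587  0.1423  1.3566  0.3234]
```

Request:
apply_moves(
  commands=[
    [0.004, -0.01, 0, 0, -1],
    [0.004, -0.01, 0, 0, -1],
    [0.004, -0.01, 0, 0, -1],
  ],
)

```text
clock: 16.55
position: [0.2974, -0.0832, 0.2478]
ee_rot: [0.567, 0.822, 0.04, 0.03]
ft_force: [0.3, -0.3, 0.7]
grip_width: 0.999
```

```bash
python3 to.py .4795 -.207 .10
```

```text
t 16.55 pos [ 0.2974 -0.0832  0.2478] yaw 20.85184616434593 tilt z [ 0.0957  0.032  -0.9949] w 0.9987542685419409 f [ 0.2578 -0.3268  0.6528]
world d [ 0.1821 -0.1238 -0.1478] tool d [-0.1799  0.1105  0.1605] down in tool [ 0.0041 -0.1008  0.9949] q [ 0.0434 -0.498   0.0933  2.1942  0.0006  1.3525  0.491 ]
```

Request:
apply_moves(
  commands=[
    [0.004, -0.01, 0, 0, -1],
    [0.004, -0.01, 0, 0, -1],
    [0.004, -0.01, 0, 0, -1],
  ],
)

```text
clock: 16.8
position: [0.2854, -0.0856, 0.2483]
ee_rot: [0.567, 0.822, 0.04, 0.03]
ft_force: [-0.6, 0.5, -0.0]
grip_width: 1.003
```

```bash
python3 to.py .4795 -.207 .10
```

```text
t 16.8 pos [ 0.2854 -0.0856  0.2483] yaw 20.87358280124701 tilt z [ 0.0952  0.0323 -0.9949] w 1.0031407139873725 f [-0.6055  0.5129 -0.0247]
world d [ 0.1941 -0.1214 -0.1483] tool d [-0.182   0.1225  0.1621] down in tool [ 0.0038 -0.1004  0.9949] q [ 0.4326 -0.4999 -0.1606  2.1966 -0.1379  1.3586  0.6759]
```

Request:
apply_moves(
  commands=[
    [0.004, -0.01, 0, 0, -1],
    [0.004, -0.01, 0, 0, -1],
    [0.004, -0.01, 0, 0, -1],
  ],
)

```text
clock: 17.05
position: [0.2732, -0.0956, 0.2426]
ee_rot: [0.569, 0.821, 0.037, 0.02]
ft_force: [-0.2, -0.3, -0.1]
grip_width: 1.002
```

```bash
python3 to.py .4795 -.207 .10
```

```text
t 17.05 pos [ 0.2732 -0.0956  0.2426] yaw 20.577377812450305 tilt z [ 0.0759  0.0385 -0.9964] w 1.0020347853792917 f [-0.2014 -0.296  -0.0937]
world d [ 0.2063 -0.1114 -0.1426] tool d [-0.1783  0.1414  0.1534] down in tool [-0.0094 -0.0846  0.9964] q [ 0.5152 -0.4993 -0.1845  2.2061 -0.1533  1.3714  0.736 ]
```

The wrist does tip back at the limit, from 0.101 to 0.085 rad, and joint 2 is cleanly clamped. I'll continue.

Request:
apply_moves(
  commands=[
    [0, -0.011, 0, 0, -1],
    [0, -0.011, 0, 0, -1],
    [0, -0.011, 0, 0, -1],
    [0, -0.011, 0, 0, -1],
    [0, -0.011, 0, 0, -1],
  ],
)

```text
clock: 17.47
position: [0.2435, -0.1286, 0.2338]
ee_rot: [0.567, 0.823, 0.037, 0.007]
ft_force: [0.7, -0.2, 0.2]
grip_width: 1.003
```

```bash
python3 to.py .4795 -.207 .10
```

```text
t 17.4667 pos [ 0.2435 -0.1286  0.2338] yaw 20.801105904849543 tilt z [ 0.0529  0.0527 -0.9972] w 1.0027138848595498 f [ 0.7435 -0.2393  0.1871]
world d [ 0.236  -0.0784 -0.1338] tool d [-0.1615  0.1832  0.1418] down in tool [-0.0304 -0.0682  0.9972] q [ 0.6748 -0.4991 -0.1846  2.2234 -0.1625  1.3918  0.9029]
```

Request:
apply_moves(
  commands=[
    [0.03, 0.018, 0, 0, -1],
    [0.03, 0.018, 0, 0, -1],
    [0.03, 0.018, 0, 0, -1],
    [0.03, 0.018, 0, 0, -1],
    [0.03, 0.018, 0, 0, -1],
  ],
)

```text
clock: 17.88
position: [0.2898, 0.0312, 0.242]
ee_rot: [0.579, 0.814, 0.036, -0.002]
ft_force: [1.8, 0.6, -0.2]
grip_width: 1.002
```

Request:
apply_moves(
  commands=[
    [0.03, 0.012, 0, 0, -1],
    [0.03, 0.012, 0, 0, -1],
    [0.02, -0.01, 0, 0, -1],
    [0.01, -0.015, 0, 0, -1],
  ],
)

```text
clock: 18.22
position: [0.2701, 0.1204, 0.2484]
ee_rot: [0.576, 0.816, 0.037, -0.001]
ft_force: [0.7, 0.2, 0.7]
grip_width: 0.998
```

```bash
python3 to.py .4795 -.207 .10
```

```text
t 18.2167 pos [0.2701 0.1204 0.2484] yaw 19.490784823678904 tilt z [ 0.0398  0.0613 -0.9973] w 0.9983316714431337 f [0.7141 0.198  0.74  ]
world d [ 0.2094 -0.3274 -0.1484] tool d [-0.3849  0.0794  0.1362] down in tool [-0.0445 -0.058   0.9973] q [-0.0018 -0.4997 -0.3633  2.1784 -0.2204  1.381   0.0485]
```

Request:
apply_moves(
  commands=[
    [0.028, -0.012, 0, 0, -1],
    [0.028, -0.012, 0, 0, -1],
    [0.028, -0.012, 0, 0, -1],
    [0.022, -0.016, 0, 0, -1],
    [0, -0.015, 0, 0, -1],
  ],
)

```text
clock: 18.63
position: [0.2237, 0.1798, 0.2466]
ee_rot: [0.575, 0.818, 0.026, -0.006]
ft_force: [-0.4, -0.2, -0.4]
grip_width: 0.999
```

```bash
python3 to.py .4795 -.207 .10
```

```text
t 18.6333 pos [0.2237 0.1798 0.2466] yaw 19.761924200753054 tilt z [ 0.021   0.05   -0.9985] w 0.998997495411587 f [-0.4119 -0.1965 -0.3826]
world d [ 0.2558 -0.3868 -0.1466] tool d [-0.4561  0.1045  0.1324] down in tool [-0.0399 -0.0367  0.9985] q [-0.5504 -0.4991 -0.1788  2.1964 -0.1113  1.3899 -0.3467]
```

Request:
apply_moves(
  commands=[
    [-0.007, -0.011, 0, 0, -1],
    [-0.007, -0.011, 0, 0, -1],
    [-0.007, -0.011, 0, 0, -1],
    [-0.007, -0.011, 0, 0, -1],
    [-0.007, -0.011, 0, 0, -1],
  ],
)

```text
clock: 19.05
position: [0.2216, 0.1519, 0.2367]
ee_rot: [0.572, 0.82, 0.005, -0.015]
ft_force: [0.9, 0.7, 0.2]
grip_width: 0.998
```

```bash
python3 to.py .4795 -.207 .10
```

```text
t 19.05 pos [0.2216 0.1519 0.2367] yaw 20.198311941062478 tilt z [-0.0187  0.0242 -0.9995] w 0.998355657041051 f [0.9391 0.68   0.1831]
world d [ 0.2579 -0.3589 -0.1367] tool d [-0.4296  0.1194  0.1231] down in tool [-0.0292  0.0092  0.9995] q [-0.461  -0.499  -0.1859  2.2159 -0.1206  1.4196 -0.2539]
```

Request:
apply_moves(
  commands=[
    [-0.02, 0.022, 0, -0.6, -1],
    [-0.02, 0.022, 0, -0.6, -1],
    [-0.02, 0.022, 0, -0.6, -1],
    [-0.02, 0.022, 0, -0.6, -1],
    [-0.02, 0.022, 0, -0.6, -1],
  ],
)

```text
clock: 19.47
position: [0.3648, 0.0881, 0.2324]
ee_rot: [0.554, 0.832, 0.004, -0.013]
ft_force: [-0.0, 0.7, 1.1]
grip_width: 0.999
```

Request:
apply_moves(
  commands=[
    [-0.03, 0.002, 0, 0, -1],
    [-0.03, 0.002, 0, 0, -1],
    [-0.03, 0.002, 0, 0, -1],
    [-0.03, 0.002, 0, 0, -1],
    [-0.03, 0.002, 0, 0, -1],
  ],
)

```text
clock: 19.88
position: [0.4354, -0.0612, 0.2266]
ee_rot: [0.558, 0.829, 0.002, -0.014]
ft_force: [0.9, 1.1, 0.4]
grip_width: 1.0
```

Request:
apply_moves(
  commands=[
    [-0.03, 0, 0, 0, -1],
    [-0.03, 0, 0, 0, -1],
    [-0.03, 0, 0, 0, -1],
    [-0.03, 0, 0, 0, -1],
    [0, 0, 0, 0, -1],
  ],
)

```text
clock: 20.3
position: [0.4773, -0.1955, 0.2222]
ee_rot: [0.567, 0.824, -0.0, -0.014]
ft_force: [-0.6, -0.7, -0.6]
grip_width: 0.999
```

```bash
python3 to.py .4795 -.207 .10
```

```text
t 20.3 pos [ 0.4773 -0.1955  0.2222] yaw 20.933575794597562 tilt z [-0.0236  0.0162 -0.9996] w 0.9991098533197538 f [-0.5506 -0.6756 -0.6056]
world d [ 0.0022 -0.0115 -0.1222] tool d [-0.0144 -0.      0.1219] down in tool [-0.0236  0.0163  0.9996] q [-0.1083  0.1131  0.4494  1.7588 -0.0585  1.309   0.7203]
```

Request:
apply_moves(
  commands=[
    [-0.004, 0, 0.02, -1.3, -1],
    [-0.004, 0, 0.025, -1.3, -1],
    [-0.003, 0, 0.025, 0, -1],
    [-0.003, 0, 0.025, 0, -1],
    [0, 0, 0.01, 0, -1],
  ],
)

```text
clock: 20.72
position: [0.4763, -0.2212, 0.1147]
ee_rot: [0.555, 0.832, 0.0, -0.013]
ft_force: [-1.5, -0.9, -0.0]
grip_width: 0.997
```

```bash
python3 to.py .4795 -.207 .038; python3 look.py w3 2>&1 | tail -8
```

```text
t 20.7167 pos [ 0.4763 -0.2212  0.1147] yaw 22.546793691329455 tilt z [-0.0213  0.0146 -0.9997] w 0.9969742466833615 f [-1.4774 -0.9202 -0.0062]
world d [ 0.0032  0.0142 -0.0767] tool d [0.0103 0.0095 0.0768] down in tool [-0.0217  0.0141  0.9997] q [-0.0509  0.2415  0.4581  1.865  -0.1257  1.0879  0.8503]
20.7167 [ 0.4763 -0.2212  0.1147] 22.546793691329455 [-0.0213  0.0146 -0.9997] 0.9969742466833615 [-1.4774 -0.9202 -0.0062]
stand 12932 ((0.4971263110637665, -0.24869506061077118), (0.0642668753862381, 0.1711515188217163), 23.52476692199707)
top [ 263  198   50   43 2040] [231.5304 140.6368  32.0882] [ 0.4786 -0.2061  0.0814] ((0.47886818647384644, -0.20687688887119293), (0.02608509361743927, 0.02214914746582508), 23.4448184967041)
top [ 265  297   47   43 1808] [ 42.2506  69.3263 179.3225] [ 0.502  -0.2604  0.081 ] ((0.5027779936790466, -0.26180315017700195), (0.025898776948451996, 0.023682432249188423), 23.8795166015625)
amber_mid {'xy': [288.9, 205.3], 'conf': 0.8} [ 0.4804 -0.2061  0.047 ]
green_mid {'xy': [282.9, 370.8], 'conf': 0.97} [ 0.524  -0.3185  0.047 ]
```

View pics/w3.png

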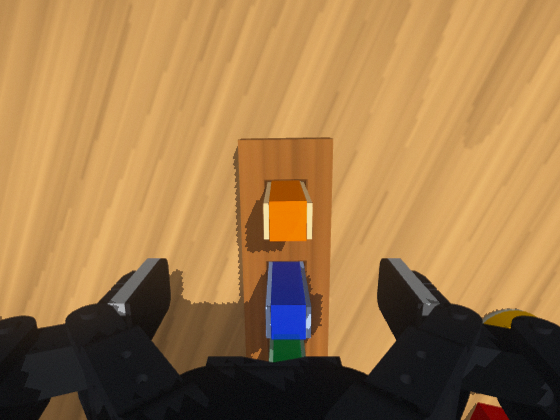

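Amber is at (288,215), square to the jaws, with the pads at columns 168 and 378. I'll centre on it and lower.

Request:
apply_moves(
  commands=[
    [0.0105, 0.009, 0.005, -1, -1],
    [0, 0, 0, 0, -1],
    [0, 0, 0.02, 0, -1],
    [0, 0, 0, 0, -1],
  ],
)

```text
clock: 21.25
position: [0.4872, -0.2044, 0.0986]
ee_rot: [0.545, 0.838, 0.004, -0.007]
ft_force: [-1.2, 1.2, -0.6]
grip_width: 0.999
```

```bash
python3 to.py .479 -.2067 .038
```

```text
t 21.25 pos [ 0.4872 -0.2044  0.0986] yaw 23.939740687720175 tilt z [-0.0073  0.0134 -0.9999] w 0.9992000953313265 f [-1.1998  1.2419 -0.6182]
world d [-0.0082 -0.0023 -0.0606] tool d [ 0.0003 -0.0083  0.0606] down in tool [-0.0152  0.0013  0.9999] q [-0.069   0.2578  0.4407  1.8825 -0.1379  1.0408  0.848 ]
```

Request:
apply_moves(
  commands=[
    [0, -0.007, 0.0, 0, -1],
    [0, 0, 0, 0, -1],
    [0, -0.001, 0.018, 0, -1],
    [0, 0, 0.018, 0, -1],
    [0, 0, 0, 0, -1],
  ],
)

```text
clock: 21.67
position: [0.4822, -0.2077, 0.0678]
ee_rot: [0.544, 0.839, 0.005, -0.003]
ft_force: [-0.5, 0.9, 0.3]
grip_width: 0.999
```

```bash
python3 to.py .479 -.2067 .038
```

```text
t 21.6667 pos [ 0.4822 -0.2077  0.0678] yaw 24.06273621141587 tilt z [ 0.0007  0.0121 -0.9999] w 0.9987008154866125 f [-0.542   0.9209  0.2781]
world d [-0.0032  0.001  -0.0298] tool d [ 0.0019 -0.0027  0.0298] down in tool [-0.0108 -0.0056  0.9999] q [-0.0539  0.2881  0.4354  1.9221 -0.1602  0.9668  0.8776]
```

Very upright now. Last bit down, then close gently.

Request:
apply_moves(
  commands=[
    [0.002, -0.003, 0.015, 0.3, -1],
    [0, 0, 0.013, 0.2, -1],
    [0, 0, 0, 0, -1],
  ],
)

```text
clock: 21.92
position: [0.4802, -0.2075, 0.0424]
ee_rot: [0.548, 0.836, 0.006, -0.001]
ft_force: [-0.4, -0.5, -0.6]
grip_width: 0.997
```

```bash
python3 to.py .479 -.2067 .038
```

```text
t 21.9167 pos [ 0.4802 -0.2075  0.0424] yaw 23.518653159711935 tilt z [ 0.0044  0.0114 -0.9999] w 0.9971349072406911 f [-0.442  -0.5131 -0.5675]
world d [-0.0012  0.0008 -0.0044] tool d [ 0.0012 -0.0008  0.0044] down in tool [-0.0087 -0.0086  0.9999] q [-0.0451  0.3208  0.4283  1.9469 -0.1823  0.9092  0.8871]
```

Request:
apply_moves(
  commands=[
    [0.001, 0, 0.002, 0, 1],
    [0, 0, 0, 0, 1],
    [0, 0, 0, 0, 1],
    [0, 0, 0, 0, 1],
    [0, 0, 0, 0, 1],
  ],
  squeeze=40,
)

```text
clock: 22.33
position: [0.4814, -0.2074, 0.0435]
ee_rot: [0.548, 0.836, 0.006, -0.0]
ft_force: [-15.0, -5.7, 1.5]
grip_width: 0.306
```

```bash
python3 to.py .479 -.2067 .047
```

```text
t 22.3333 pos [ 0.4814 -0.2074  0.0435] yaw 23.533120763102442 tilt z [ 0.0068  0.0105 -0.9999] w 0.3057324186322458 f [-15.0392  -5.681    1.5349]
world d [-0.0024  0.0007  0.0035] tool d [ 0.0016 -0.0019 -0.0035] down in tool [-0.0069 -0.0104  0.9999] q [-0.0463  0.3192  0.4285  1.9458 -0.1816  0.9092  0.8857]
```

Gripped: the opening is 26 mm, and the side force is from the pocket wall. Lifting slowly.

Request:
apply_moves(
  commands=[
    [0, -0.001, -0.006, 0, 1],
    [0, -0.0005, -0.01, 0, 1],
    [0, 0, -0.02, 0, 1],
    [0, 0, -0.025, 0, 1],
    [0, 0, -0.025, 0, 1],
  ],
)

```text
clock: 22.75
position: [0.4759, -0.2085, 0.1303]
ee_rot: [0.548, 0.836, 0.004, -0.004]
ft_force: [0.6, 0.3, -0.6]
grip_width: 0.303
```

Request:
apply_moves(
  commands=[
    [0, 0, -0.025, 0, 1],
    [0, 0, -0.025, 0, 1],
    [0, 0, -0.025, 0, 1],
    [0, 0, -0.02, 0, 1],
    [0, 0, 0, 0, 1],
  ],
)

```text
clock: 23.17
position: [0.4776, -0.2107, 0.2403]
ee_rot: [0.549, 0.836, 0.007, 0.002]
ft_force: [0.5, -0.1, -1.1]
grip_width: 0.299
```

```bash
python3 to.py .501 .179 .25
```

```text
t 23.1667 pos [ 0.4776 -0.2107  0.2403] yaw 23.401050490808988 tilt z [ 0.0107  0.0098 -0.9999] w 0.29877263667968273 f [ 0.5356 -0.0764 -1.0613]
world d [0.0234 0.3897 0.0097] tool d [ 0.3484  0.1763 -0.0056] down in tool [-0.0048 -0.0137  0.9999] q [-0.097   0.0874  0.4638  1.7457 -0.0539  1.3116  0.7873]
```

Request:
apply_moves(
  commands=[
    [0.025, 0.0126, -0.003, 0, 1],
    [0.025, 0.0126, -0.003, 0, 1],
    [0.025, 0.0126, -0.003, 0, 1],
    [0.025, 0.0126, 0, 0, 1],
    [0.025, 0.0126, 0, 0, 1],
  ],
)

```text
clock: 23.58
position: [0.4857, -0.0739, 0.2559]
ee_rot: [0.555, 0.832, 0.008, 0.006]
ft_force: [0.7, -0.1, -1.1]
grip_width: 0.299
```

Request:
apply_moves(
  commands=[
    [0.025, 0.0126, 0, 0, 1],
    [0.025, 0.0126, 0, 0, 1],
    [0.025, 0.0126, 0, 0, 1],
    [0.025, 0.0126, 0, 0, 1],
    [0.025, 0.0126, 0, 0, 1],
  ],
)

```text
clock: 24.0
position: [0.4947, 0.0724, 0.2594]
ee_rot: [0.555, 0.832, 0.01, 0.007]
ft_force: [-0.3, 0.6, -0.7]
grip_width: 0.297
```

Request:
apply_moves(
  commands=[
    [0.02, 0.01, 0, 0, 1],
    [0.015, 0.01, 0, 3, 1],
    [0, 0, 0, 5, 1],
    [0, 0, 0, 5, 1],
    [0, 0, 0, 5, 1],
  ],
)

```text
clock: 24.42
position: [0.498, 0.1234, 0.2609]
ee_rot: [0.678, 0.735, 0.012, 0.005]
ft_force: [0.5, 0.0, 0.0]
grip_width: 0.297
```

```bash
python3 to.py .501 .179 .25
```

```text
t 24.4167 pos [0.498  0.1234 0.2609] yaw 4.641976715262167 tilt z [ 0.0242  0.0109 -0.9996] w 0.2972082421508114 f [0.506  0.0152 0.0098]
world d [ 0.003   0.0556 -0.0109] tool d [0.0551 0.0072 0.0116] down in tool [-0.0089 -0.025   0.9996] q [-0.4624  0.0452  0.1368  1.7369 -0.009   1.3335 -0.2426]
```

Request:
apply_moves(
  commands=[
    [0.02, 0.002, 0.005, 0, 1],
    [0.02, 0.003, 0.005, 0, 1],
    [0.013, 0.002, 0, 0, 1],
    [0, 0, 0, 0, 1],
    [0, 0, 0, 0, 1],
  ],
)

```text
clock: 24.83
position: [0.501, 0.178, 0.2527]
ee_rot: [0.681, 0.732, 0.013, 0.006]
ft_force: [0.2, -0.3, -0.8]
grip_width: 0.302
```

```bash
python3 to.py .501 .179 .1165
python3 - <<'E'
from h import *
im,d=camera('wrist'); cv2.imwrite('pics/w4.png',im[...,::-1])
E
```

```text
t 24.8333 pos [0.501  0.178  0.2527] yaw 4.179751884514475 tilt z [ 0.0259  0.0108 -0.9996] w 0.3018283193248038 f [ 0.151  -0.3337 -0.7973]
world d [ 0.      0.001  -0.1362] tool d [-0.0002 -0.0035  0.1362] down in tool [-0.0089 -0.0266  0.9996] q [-0.5164  0.091   0.0946  1.7054 -0.0081  1.3175 -0.3473]
```

View pics/w4.png

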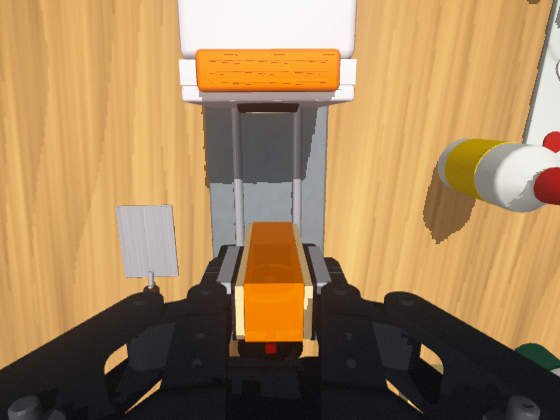

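The block is held by its pale frosted sides at (273,280), over the guide rods and in line with the rail at (268,70). I'll lower it into the light path.

Request:
apply_moves(
  commands=[
    [0, -0.0005, 0.02, -0.2, 1],
    [0, -0.0005, 0.02, 0, 1],
    [0, -0.0005, 0.02, 0, 1],
    [0, -0.0005, 0.02, 0, 1],
    [0, -0.0005, 0.02, 0, 1],
  ],
)

```text
clock: 25.3
position: [0.5056, 0.1749, 0.1564]
ee_rot: [0.681, 0.732, 0.018, 0.009]
ft_force: [1.0, -0.8, -0.3]
grip_width: 0.297
```

```bash
python3 to.py .501 .179 .1165
```

```text
t 25.3 pos [0.5056 0.1749 0.1564] yaw 4.106798489339756 tilt z [ 0.0376  0.0146 -0.9992] w 0.29685514542671965 f [ 0.9713 -0.784  -0.3082]
world d [-0.0046  0.0041 -0.0399] tool d [ 0.0039 -0.0058  0.0397] down in tool [-0.0118 -0.0386  0.9992] q [-0.5065  0.1598  0.0951  1.8371 -0.015   1.1051 -0.3346]
```

Request:
apply_moves(
  commands=[
    [0.002, -0.003, 0.015, -0.3, 1],
    [0.001, -0.002, 0.015, -0.2, 1],
    [0, -0.001, 0.006, 0, 1],
    [0, 0, 0, 0, 1],
    [0, 0, 0, 0, 1],
  ],
)

```text
clock: 25.72
position: [0.4998, 0.1716, 0.1163]
ee_rot: [0.68, 0.733, 0.015, 0.009]
ft_force: [-0.4, 0.1, -1.2]
grip_width: 0.299
```

```bash
python3 to.py .501 .179 .1165
python3 - <<'E'
from h import *
np.set_printoptions(precision=4,suppress=True)
for n in ['wrist','scene','top']:
    K,T=cam(n); im,d=camera(n); cv2.imwrite(f'pics/end_{n}.png',im[...,::-1]); P=cloud(K,T,d)
    for t in ['amber_mid','light_mid']:
        for r in nets.place_of(n,t)[:1]: print(n,t,r,ray_z(K,T,r['xy'],.12))
    hsv=cv2.cvtColor(im,cv2.COLOR_RGB2HSV); H,S,V=[hsv[...,k].astype(int) for k in range(3)]
    m=(H>=8)&(H<=22)&(S>150)&(P[...,0]>.44)&(P[...,0]<.56)&(P[...,1]>.13)&(P[...,1]<.22)&(P[...,2]>.07)&(d>0)
    if m.sum()>20:
        q=P[m]; print(n,'amber px',m.sum(),'mean',q.mean(0),'zmax',np.percentile(q[:,2],98)); t=q[q[:,2]>.148]
        if len(t)>20: print('top face',t.mean(0),cv2.minAreaRect(t[:,:2].astype(np.float32)))
    m=(H<15)&(S>150)&(V>90)&(P[...,1]>.24)&(P[...,1]<.3)&(P[...,2]>.168)&(P[...,2]<.2)&(P[...,0]>.4)&(P[...,0]<.6)&(d>0)
    if m.sum()>20: print(n,'rail',m.sum(),np.median(P[m],0),cv2.minAreaRect(P[m][:,:2].astype(np.float32)))
E
```

```text
t 25.7167 pos [0.4998 0.1716 0.1163] yaw 4.292627195261564 tilt z [ 0.0341  0.0105 -0.9994] w 0.2988906208056451 f [-0.3803  0.0961 -1.2376]
world d [0.0012 0.0074 0.0002] tool d [ 0.0073  0.0018 -0.0001] down in tool [-0.0079 -0.0348  0.9994] q [-0.5041  0.1918  0.0929  1.8913 -0.016   1.0239 -0.3301]
wrist amber_mid {'xy': [271.4, 270.8], 'conf': 0.61} [0.4993 0.1719 0.12  ]
wrist amber px 6477 mean [0.4987 0.1781 0.1426] zmax 0.15607729201444598
top face [0.4987 0.1746 0.1546] ((0.49669066071510315, 0.17414170503616333), (0.024826521053910255, 0.02629881352186203), 2.025347948074341)
wrist rail 6708 [0.4937 0.2587 0.1745] ((0.4942924678325653, 0.25934696197509766), (0.08465491980314255, 0.0034325504675507545), 4.729001045227051)
scene light_mid {'xy': [338.3, 215.2], 'conf': 0.52} [0.5593 0.1558 0.12  ]
scene amber px 75 mean [0.5044 0.1628 0.1361] zmax 0.17814775499188293
top face [0.5095 0.1639 0.1596] ((0.5155115723609924, 0.16714484989643097), (0.016692141070961952, 0.05331452190876007), 83.09388732910156)
scene rail 156 [0.5023 0.2633 0.1756] ((0.4971928596496582, 0.26570311188697815), (0.08279821276664734, 0.020245054736733437), 2.6420209407806396)
```

View pics/end_scene.png

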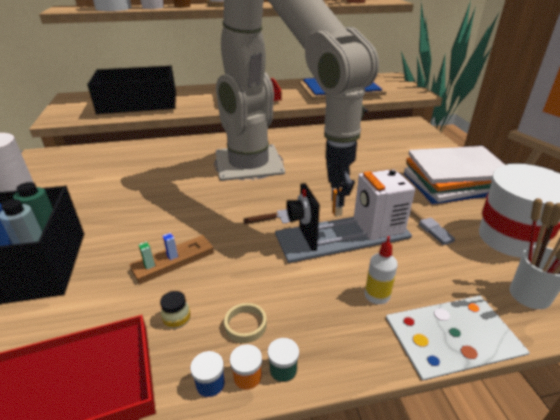

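View pics/end_wrist.png

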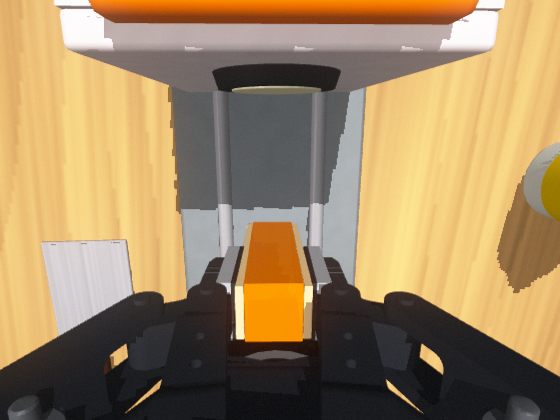

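The scene view shows green and blue still in the stand at (147,255) and (170,245). Amber is in the gripper between analyser and lamp at (337,203). The wrist view shows it square to the lens and in line with the guide rods. Everything is within tolerance, so I'm handing in.

```bash
python3 -c "
from h import *
print(workorder.hand_in(), manip.get_obs()['clock'])"
```

```text
the job is handed in; nothing more can be done
the job is handed in; nothing more can be done
```

I pressed the polariser slide home, lifted the amber block out by its frosted faces, and handed in with it held still in the light path at about 26 s of the 56 s allowed. The hand-in gave no verdict.

**Last checks**
- **Slide:** the rail top measured 0.176 m after pressing, against 0.177 m when fully home. It started at 0.183 m.
- **Block position:** the centre is at about (0.499–0.500, 0.172–0.174), 0.12 m high. That is about 2 to 3 mm off the light axis sideways and 5 to 7 mm from mid-gap.
- **Block angle:** the tool is tilted about 2°, and its yaw is 4.3° against 4.7° for the viewer. The block itself should be close to that, but I did not measure it separately.
- **Grip:** the opening reads 26 mm, which is the width between the frosted faces, and only the gripper touches the block.
- **Other things:** green, blue and the rest look unmoved in the last scene picture. I did not measure them again.

**Problems and disagreements**
- **Tool tilt:** my fast moves tilted the tool by about 6°. I mended this before the grasp by pushing inward against the joint 2 limit, which cost about 10 s.
- **Slide force:** pressing peaked at 55 N on the fingers once the slide bottomed out. The 40 N limit is stated for the arm and the gripper's body, so I believe this is allowed.
- **Side force:** the grip showed about 15 N sideways while the block was still in the pocket; this vanished on lifting.
- **Networks:** in the last pictures the scene camera put `light_mid` about 6 cm off, and neither the scene nor the top camera found amber. I relied on the wrist camera's depth instead.

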